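# Fetch the border from behind the type on the shelf

## Task

The forme in the loaded galley still needs its border, which lies on the type shelf behind the three ornament blocks. Take all three blocks off the shelf and stand them upright in the empty galley, then lay the border face up in the loaded galley, in the middle of the free floor below the type and square with the lines. Then stand each block back upright exactly where it stood on the shelf, without tipping a block over or disturbing the other things on the bench.

Things in the scene. Friction and masses are not known exactly. Their poses are not given: they have to be found in the camera images.
- red_block: Poster-ornament block of maple, 23.3 (x) x 54 (y) x 95 mm high, 95 g, standing on end. Its top 22 mm are painted red; a red eight-pointed star stands 1.5 mm proud on its -x face. Origin at the centre of its underside, z up. At the start the three blocks stand on the shelf board in a row along its y, in any order, 66 mm apart (12 mm gaps), in front of the border.
- green_block: Poster-ornament block of maple, 23.3 (x) x 54 (y) x 95 mm high, 95 g, standing on end. Its top 22 mm are painted green; a green disc stands 1.5 mm proud on its -x face. Origin at the centre of its underside, z up. At the start the three blocks stand on the shelf board in a row along its y, in any order, 66 mm apart (12 mm gaps), in front of the border.
- black_block: Poster-ornament block of maple, 23.3 (x) x 54 (y) x 95 mm high, 95 g, standing on end. Its top 22 mm are painted black; a black cross stands 1.5 mm proud on its -x face. Origin at the centre of its underside, z up. At the start the three blocks stand on the shelf board in a row along its y, in any order, 66 mm apart (12 mm gaps), in front of the border.
- border: Border block: zinc plate with a row of black diamonds between two black rules on a wood mount, 40 (x) x 184 (y) x 23.3 mm high, 180 g, lying face up. Origin at the centre of its underside, z up, y along its length. It lies along the shelf, about 8 mm behind (+x of) the row of blocks; 33 mm free to the shelf's back rail.
- shelf: Bench-top type shelf of brown wood, fixed. Origin on the bench top; x away from the robot, y along the shelf. Board top 18 mm above the origin, x -75 to +65, y -113 to +113 mm. Back rail x +55 to +65 mm, top at 40 mm; end cheeks y +-103 to +-113 mm, top at 30 mm; front open. At the start the blocks stand at about x -40 mm, the border at about x 0.
- forme_galley: Loaded galley: steel tray 330 (x) x 222 (y) mm, fixed, left or right of the shelf. 16 mm walls, 3 mm thick, on the sides and the head (+x); foot (-x) open. Fixed type up to 26 mm high fills it from x +78 mm on; its lines run along y. Origin on the bench, 3 mm below the floor's surface, at the middle of the free floor (x -110 to +78, y +-108 mm). The border's y goes along this y, either way round.
- spare_galley: Empty galley: the same steel tray without type, fixed, on the other side of the shelf. Same frame: floor 3 mm above the origin, free from x -110 to +217 mm and y +-108 mm inside its 16 mm walls.
- composing_stick: Bystander: steel composing stick, a shallow tray 52 (x) x 190 (y) x 19 mm high with a knee, lying between the robot and the shelf. Origin under its centre. Leave it alone.
- ink_tin: Bystander: round ink tin with yellow label and lid, 60 mm diameter, 64 mm high, standing beyond the shelf. Origin at the centre of its underside. Leave it alone.
- planer: Bystander: maple planer block 80 (x) x 140 (y) x 36 mm high, lying beyond the shelf. Origin at the centre of its underside. Leave it alone.
Things that resemble listed ones, but are neither listed nor needed, are in the scene too. What is shaped like the black_block but pink or yellow is not meant.

How it is judged:
On the way, in this order (a step that is already met when the one before it is completed fails the run):
1. all three ornament blocks stand upright in the empty galley, released (x of red_block in the frame of spare_galley between -0.11 and 0.215 m and y of red_block in the frame of spare_galley between -0.106 and 0.106 m and z of red_block in the frame of spare_galley between -0.002 and 0.01 m and angle between each of red_block, green_block, black_block's own z axis and vertical below 0.15 rad and linear speed of each of red_block, green_block, black_block below 0.02 m/s and angular speed of each of red_block, green_block, black_block below 0.3 rad/s and contact force between the fingers and red_block below 0.05 N and x of green_block in the frame of spare_galley between -0.11 and 0.215 m and y of green_block in the frame of spare_galley between -0.106 and 0.106 m and z of green_block in the frame of spare_galley between -0.002 and 0.01 m and contact force between the fingers and green_block below 0.05 N and x of black_block in the frame of spare_galley between -0.11 and 0.215 m and y of black_block in the frame of spare_galley between -0.106 and 0.106 m and z of black_block in the frame of spare_galley between -0.002 and 0.01 m and contact force between the fingers and black_block below 0.05 N), for 0.2 s.
2. the border lies in the middle of the loaded galley's free floor, square with the lines, released (x of border in the frame of forme_galley between -0.013 and 0.013 m and y of border in the frame of forme_galley between -0.013 and 0.013 m and z of border in the frame of forme_galley between -0.002 and 0.008 m and angle between border's own z axis and vertical below 0.08 rad and angle between the x axis of border and the x axis of forme_galley, either way round below 0.14 rad and linear speed of border below 0.02 m/s and angular speed of border below 0.3 rad/s and contact force between the fingers and border below 0.05 N), for 0.2 s.
At the end, for the whole second after the job is handed in: The border lies flat, face up, within 13 mm of the middle of the loaded galley's free floor and square within 8 degrees; each block stands upright (6 degrees) within 12 mm of where it stood at the start, square with the shelf within 11 degrees; all released and at rest (all of step 2 and distance of each of red_block, green_block, black_block from where it was at the start of the episode below 0.012 m and angle between each of red_block, green_block, black_block's own z axis and vertical below 0.1 rad and angle between the x axis of each of red_block, green_block, black_block and the x axis of shelf, either way round below 0.2 rad and linear speed of each of red_block, green_block, black_block below 0.02 m/s and angular speed of each of red_block, green_block, black_block below 0.3 rad/s and contact force between the fingers and red_block below 0.05 N and contact force between the fingers and green_block below 0.05 N and contact force between the fingers and black_block below 0.05 N); the robot touches nothing.
It fails at once if a block is tipped over (angle between any of red_block, green_block, black_block's own z axis and vertical above 0.6 rad).
It fails at once if a bystander is disturbed: the composing stick moved by more than 20 mm (distance of composing_stick from where it was at the start of the episode above 0.02 m).
It fails at once if a bystander is disturbed: the ink tin moved by more than 20 mm (distance of ink_tin from where it was at the start of the episode above 0.02 m).
It fails at once if a bystander is disturbed: the planer moved by more than 20 mm (distance of planer from where it was at the start of the episode above 0.02 m).
It also fails if it takes over 138 s, if anything falls off the work surface, if the arm or the gripper's body presses on something with over 40 N, if the wrist force passes 120 N, or if a joint passes its speed limit or range.

## Robot

A 6-joint arm with a two-finger parallel gripper is mounted at the origin on the work surface. World frame = base frame: x ahead of the robot, y to its left, z up, the work surface at z = 0. Lengths are in m, angles in rad, forces in N, time in s.
With the tool pointing down it reaches from about 0.35 to 0.85 m from the base axis. Payload 8.1 kg.
Tool frame: the origin (TCP) lies on the mounting face of the last link; the fingertips stand 186 mm ahead of it and the grasp point (between the pads) lies 167 mm ahead of it; z points along the fingers, y is the line along which they close (so a half turn about z gives the same grasp; the last joint's range is limited). The gripper opens to 93 mm and grips with 3 to 60 N. Pads are 15 mm wide; open, the fingers measure 128 mm over their backs; the gripper's body (75 mm by 188 mm) begins 65 mm behind the grasp point.
Start: joints at [-1.41, 0.13, 1.488, -0, 1.523, -0.085], TCP at [0.146, -0.582, 0.405] pointing down, gripper open.
Joint ranges: [-2.96, 2.96], [-0.89, 2.26], [0.02, 2.5], [-1.34, 4.48], [0, 2.73], [-2.66, 2.66]. Speed limits (rad/s): [2.39, 2.39, 2.79, 3.14, 3.14, 3.14].

## Interface

Orientations are given as a rotation vector (axis times angle).
In Python, from plant import * gives the robot as it stands. The module is installed in compiled form; this text tells all that it offers.
- The arm moves only by the tool arm_command, never from a script. Its argument "increments" is a list of rows, each a list of 6 numbers: the shift along the tool's x, y, z in units of 0.2 m (1.0 is 0.2 m), then the turn, a rotation vector about the tool's x, y, z in units of pi rad (1.0 is pi rad). A call has exactly 5 rows; each row is the pose to reach, as a shift and turn from the pose commanded when the call began, along the tool's axes at that moment, turning the shorter way round; what a row does not reach only later rows make up. A row lasts 1/8 s, in which the tool goes at most 62.5 mm and 10.7 degrees, less where a joint would pass 70% of its speed; a pose out of reach is approached as far as the arm can. A call with a number of a shift or a turn outside -1 to 1 is refused whole. A call with a gripper value outside its range is refused whole. "fingers" is the closure, from -1 (fully open) to 1 (shut), set as the call begins (left out, the last holds). The fingers move at their own pace and stop on an object; "force" is the grip in N (left out, the last holds). Time passes only in rows, so rows that repeat a pose let the fingers close, or fill a call up. It gives the time, the measured TCP pose, the force, the opening and the grip force at its end, in the units of the state.
- read_state(): the state, without advancing time (a new reading comes with each control period).
- read_camera(name): name is "scene" or "top" or "wrist"; returns a dict with "image" (420x560x3 uint8, red, green, blue), "fx", "fy", "cx", "cy" (pixels), "k1" (the pictures are not rectified: a ray, as slopes to the right and down, at radius r is drawn at 1 + k1 r^2 times it, then the intrinsics apply), "T" (4x4, takes a point from camera to world coordinates). Camera axes: x right, y down, z forward; pixel columns grow to the right and rows downward; lengths in m; the calibration is good to about 2 mm. A picture is of the moment at which its call begins. There is no depth.
- close_job(): hands the job in; it is judged then, once.
The state is a dict: "t": time; "q": joint angles; "dq": joint speeds; "joint_torque": joint torques, N m; "tool_pos": TCP position; "orientation": TCP orientation; "force": force on the tool from outside, world axes, zero at the start; "wrist_torque": the same for the moment, N m; "opening": finger opening in m; "gripper_force": force on a finger pad.
Only numpy, scipy, OpenCV 4.12 (cv2) and the standard library are available. Lean on these libraries where they do the work, as an engineer would, in place of code of your own. Each camera call takes 0.05 s, during which the arm holds its last target. There are 200 camera calls.

## Working session

There is one attempt and no reset: what is moved stays moved. The work goes in short steps, Python scripts to look and compute and a tool call to move; the robot and the scene stay as the last step left them, time stands still between calls to the robot, and variables do not carry over. Pictures are saved under pics/ and viewed, at most 15 in all, crops included, and the job is handed in when it is done.

Besides the shell and the picture viewer there is one more tool, called after "Emit:" by a JSON object that holds its "name" and its "arguments", one argument or row to a line. arm_command: Moves the arm, as the interface text tells. Shifts and turns lie within -1 to 1; 1 stands for 0.2 m of shift or pi rad of turn. Its arguments: {"type":"object","properties":{"increments":{"type":"array","items":{"type":"array","items":{"type":"number","minimum":-1,"maximum":1}}},"fingers":{"type":"number"},"force":{"type":"number"}},"required":["increments"]}

```bash
mkdir -p pics; cat > h.py <<'E'
from plant import *
import numpy as np, cv2
from scipy.spatial.transform import Rotation as R
def snap(name,fn):
    c=read_camera(name); cv2.imwrite('pics/'+fn+'.png',c['image'][:,:,::-1]); np.save('pics/'+fn+'.npy',c,allow_pickle=True); return c
def load(fn): return np.load('pics/'+fn+'.npy',allow_pickle=True).item()
def K(c): return np.array([[c['fx'],0,c['cx']],[0,c['fy'],c['cy']],[0,0,1.]]),np.array([c['k1'],0,0,0.])
def pix2z(c,uv,z):
    k,d=K(c); n=cv2.undistortPoints(np.array(uv,float).reshape(-1,1,2),k,d).reshape(-1,2)
    D=np.c_[n,np.ones(len(n))]@c['T'][:3,:3].T; o=c['T'][:3,3]
    return o+D*((z-o[2])/D[:,2])[:,None]
def proj(c,P):
    P=np.atleast_2d(P); Ti=np.linalg.inv(c['T']); k,d=K(c)
    return cv2.projectPoints(P,cv2.Rodrigues(Ti[:3,:3])[0],Ti[:3,3],k,d)[0].reshape(-1,2)
E
python3 - <<'E'
from h import *
s=read_state(); print({k:np.round(v,3) for k,v in s.items()})
for n in('top','scene'):
    c=snap(n,n+'0'); print(n,c['fx'],c['cx'],c['k1'],np.round(c['T'],3).tolist())
E
```

```text
{'t': np.float64(0.0), 'q': array([-1.41 ,  0.131,  1.489, -0.   ,  1.523, -0.085]), 'dq': array([-0.   , -0.   ,  0.001, -0.001, -0.   ,  0.   ]), 'joint_torque': array([ 0.0000e+00, -5.5983e+01, -4.9177e+01,  7.7000e-02,  3.5000e-02,
       -0.0000e+00]), 'tool_pos': array([ 0.146, -0.582,  0.404]), 'orientation': array([-3.116, -0.385,  0.   ]), 'force': array([0.781, 0.742, 0.22 ]), 'wrist_torque': array([-0.003, -0.011,  0.02 ]), 'gripper_force': np.float64(0.0), 'opening': np.float64(0.093)}
top 540.2019703615815 274.23664446958395 -0.08097772953403304 [[0.021, -0.985, 0.17, 0.325], [-1.0, -0.024, -0.015, 0.014], [0.019, -0.17, -0.985, 1.191], [0.0, 0.0, 0.0, 1.0]]
scene 446.1654756250165 281.3159899725771 -0.1461026016917151 [[0.593, 0.665, -0.454, 1.066], [0.805, -0.499, 0.32, -0.342], [-0.013, -0.555, -0.832, 0.999], [0.0, 0.0, 0.0, 1.0]]
```

View pics/top0.png

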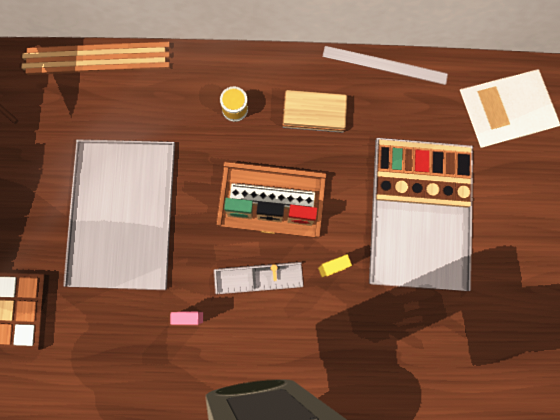

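View pics/scene0.png

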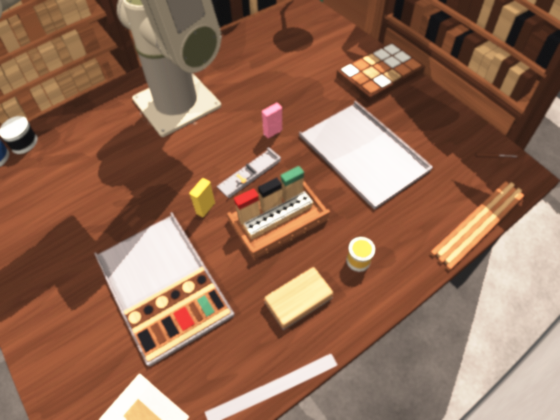

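The top view shows the shelf around (272,200) with green, black and red blocks at (238,207), (270,210) and (303,213). The empty galley is at left (120,215), the loaded one at right (422,215), and the pink and yellow decoys are near the stick. Next I'll enlarge crops for corners.

```bash
python3 - <<'E'
from h import *
c=load('top0'); im=c['image'][:,:,::-1]
cv2.imwrite('pics/cropA.png',cv2.resize(im[155:245,205:340],None,fx=5.8,fy=5.8,interpolation=cv2.INTER_CUBIC))
a=im[130:300,60:182];b=im[130:300,362:484]
cv2.imwrite('pics/cropB.png',cv2.resize(np.hstack([a,b]),None,fx=3.2,fy=3.2,interpolation=cv2.INTER_CUBIC))
E
```

```text
(no output)
```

View pics/cropA.png

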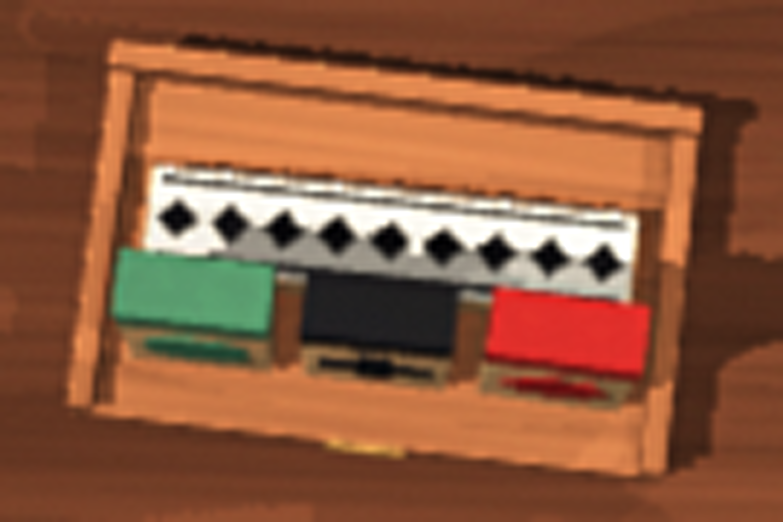

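View pics/cropB.png

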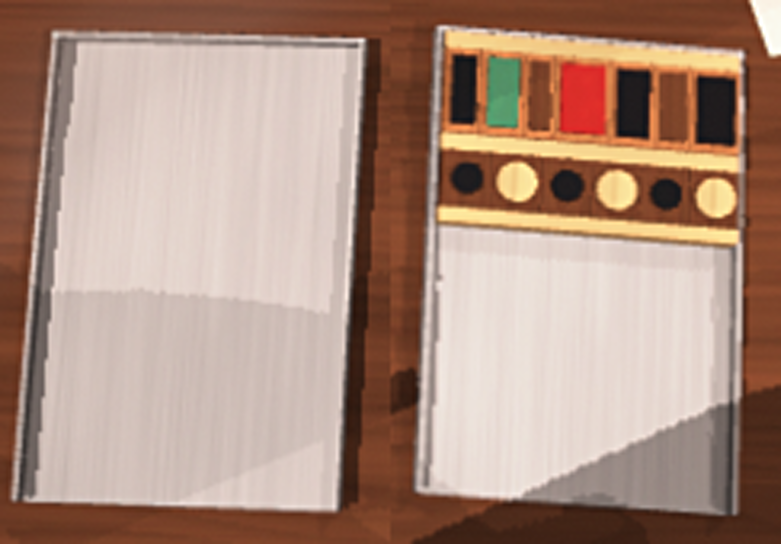

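The crops show clear outer corners for the shelf, block tops, border back edge and both galleys. I'll fit the known sizes to these corners.

```bash
cat > fit.py <<'E'
from h import *
from scipy.optimize import least_squares
def fit(views,x0=(.5,0,0)):
    "views: list of (cam, pix Nx2, local pts Nx3 incl. world z)"
    def res(p,sep=False):
        r=[]
        for c,uv,L in views:
            L=np.array(L,float); cs,sn=np.cos(p[2]),np.sin(p[2])
            W=np.c_[p[0]+cs*L[:,0]-sn*L[:,1],p[1]+sn*L[:,0]+cs*L[:,1],L[:,2]]
            r.append(proj(c,W)-np.array(uv))
        return np.concatenate(r).ravel()
    s=least_squares(res,x0); return s.x,res(s.x).reshape(-1,2)
E
python3 - <<'E'
from fit import *
c=load('top0')
A=lambda p:(np.array(p,float)+.5)/5.8-.5+[205,155]
B=lambda p:(np.array(p,float)+.5)/3.2-.5+[60,130]
C=lambda p:(np.array(p,float)+.5)/3.2-.5+[362-122,130]
def rect(x0,x1,y,z0,z1): return [[x1,y,z1],[x1,-y,z1],[x0,-y,z0],[x0,y,z0]]
o={}
o['shelf']=(A([(110,42),(703,104),(665,472),(70,405)]),rect(-.075,.065,.113,.03,.04))
for n,p in dict(green=[(120,248),(276,265),(270,332),(113,315)],black=[(308,268),(460,287),(455,355),(303,345)],red=[(495,287),(651,305),(644,377),(484,355)]).items():
    o[n]=(A(p),rect(-.01165,.01165,.027,.113,.113))
o['border']=(A([(152,165),(637,212)]),[[.02,.092,.0413],[.02,-.092,.0413]])
o['spare']=(B([(53,33),(367,40),(340,510),(13,500)]),rect(-.11,.22,.111,.016,.016))
o['forme']=(C([(440,27),(743,52),(738,515),(417,493)]),rect(-.11,.22,.111,.016,.016))
P={}
for n,(uv,L) in o.items():
    p,r=fit([(c,uv,L)]); P[n]=p; print(n,np.round(p,4),'deg',np.round(np.degrees(p[2]),2),np.round(r,1).tolist())
s=P['shelf']; 
for n in('green','black','red','border'):
    d=P[n][:2]-s[:2]; cs,sn=np.cos(s[2]),np.sin(s[2]); print(n,'in shelf',np.round([cs*d[0]+sn*d[1],-sn*d[0]+cs*d[1]],4))
E
```

```text
shelf [ 0.5624  0.0035 -0.0849] deg -4.87 [[0.1, -0.4], [0.1, -0.0], [0.4, -0.0], [-0.5, 0.4]]
green [ 0.5274  0.0717 -0.0819] deg -4.69 [[0.3, 0.3], [-0.2, 0.1], [-0.4, -0.2], [0.2, -0.1]]
black [ 0.5206  0.0062 -0.0675] deg -3.87 [[-0.0, 1.1], [0.2, 0.2], [0.1, -0.3], [-0.3, -1.0]]
red [ 0.516  -0.0594 -0.1055] deg -6.04 [[0.2, 0.3], [-0.4, 0.6], [-0.5, -0.6], [0.7, -0.2]]
border [ 0.5615  0.0033 -0.0738] deg -4.23 [[-0.2, -0.0], [0.2, 0.0]]
spare [ 0.4664  0.3385 -0.0017] deg -0.1 [[0.6, -0.1], [-0.5, -0.2], [-0.4, 0.2], [0.4, 0.2]]
forme [ 0.482  -0.3323 -0.0545] deg -3.13 [[-0.4, -0.0], [0.2, 0.3], [-0.1, 0.0], [0.3, -0.2]]
green in shelf [-0.0406  0.0649]
black in shelf [-0.0419 -0.0009]
red in shelf [-0.0408 -0.0666]
border in shelf [-0.0008 -0.0004]
```

Fits agree with the given sizes to under 1 px, with blocks at shelf x ≈ -41 mm and y ≈ +65/-1/-66 mm. I'll move toward the shelf at a safe height.

Emit:
{"name": "arm_command", "arguments": {
  "increments": [
    [0.2,-0.2,0,0,0,0],
    [0.4,-0.4,0,0,0,0],
    [0.6,-0.6,0,0,0,0],
    [0.8,-0.8,0,0,0,0],
    [1,-1,0,0,0,0]
  ],
  "fingers": -1,
  "force": 25
}}

```text
t: 0.72
tool_pos: [0.2918, -0.3376, 0.4044]
orientation: [-3.118, -0.385, -0.0]
force: [0.5, -0.2, -0.2]
opening: 0.093
gripper_force: 0.0
```

Emit:
{"name": "arm_command", "arguments": {
  "increments": [
    [0.2,-0.2,0,0,0,0],
    [0.4,-0.4,0,0,0,0],
    [0.6,-0.6,0,0,0,0],
    [0.8,-0.8,0,0,0,0],
    [1,-1,0,0,0,0]
  ]
}}

```text
t: 1.35
tool_pos: [0.4371, -0.0948, 0.4046]
orientation: [3.118, 0.385, 0.0]
force: [-0.0, -0.6, -0.5]
opening: 0.0927
gripper_force: 0.0
```

Emit:
{"name": "arm_command", "arguments": {
  "increments": [
    [0,0,0,0,0,-0.055],
    [0,0,0,0,0,-0.11],
    [0,0,0,0,0,-0.165],
    [0,0,0,0,0,-0.22],
    [0,0,0,0,0,-0.275]
  ]
}}

```text
t: 1.98
tool_pos: [0.4365, -0.0966, 0.4043]
orientation: [-2.665, -1.663, 0.001]
force: [0.1, -0.1, -1.0]
opening: 0.0934
gripper_force: 0.0
```

```bash
cat >> h.py <<'E'
SH=np.array([.5624,.0035,-.0849])
def todo(target,ang_deg):
    "increments (units) from measured pose to grasp-point target (world), tool x at ang_deg"
    s=read_state(); r=R.from_rotvec(s['orientation']); a=np.radians(ang_deg)
    T=np.array([[np.cos(a),np.sin(a),0],[np.sin(a),-np.cos(a),0],[0,0,-1]])
    p=np.array(target,float)+[0,0,.167]
    return np.round(np.r_[r.as_matrix().T@(p-s['tool_pos'])/.2,(r.inv()*R.from_matrix(T)).as_rotvec()/np.pi],4)
def sh(x,y,z): 
    c,n=np.cos(SH[2]),np.sin(SH[2]); return [SH[0]+c*x-n*y,SH[1]+n*x+c*y,z]
E
python3 - <<'E'
from h import *
print(read_state()['t'],read_state()['tool_pos'],todo(sh(-.041,.065,.15),85.13))
E
```

```text
1.975 [ 0.43654012 -0.09655286  0.40429245] [ 9.548e-01  3.690e-02  4.363e-01 -3.000e-04 -0.000e+00 -1.179e-01]
```

Emit:
{"name": "arm_command", "arguments": {
  "increments": [
    [0.2,0.01,0,0,0,-0.04],
    [0.45,0.02,0,0,0,-0.08],
    [0.7,0.03,0.1,0,0,-0.118],
    [0.955,0.037,0.28,0,0,-0.118],
    [0.955,0.037,0.436,0,0,-0.118]
  ]
}}

```text
t: 2.6
tool_pos: [0.5287, 0.074, 0.3158]
orientation: [-2.315, -2.122, 0.0]
force: [-0.4, -1.1, -0.6]
opening: 0.0927
gripper_force: 0.0
```

```bash
python3 - <<'E'
from h import *
c=snap('wrist','w1'); print(np.round(c['T'],3).tolist()); print(read_state()['tool_pos'],todo(sh(-.041,.065,.09),85.13))
E
```

```text
[[0.996, -0.083, -0.026, 0.535], [-0.087, -0.952, -0.294, 0.156], [-0.0, 0.295, -0.955, 0.296], [0.0, 0.0, 0.0, 1.0]]
[0.52673796 0.07270977 0.31083608] [-0.0044  0.0041  0.2692 -0.0025  0.0003 -0.0008]
```

View pics/w1.png

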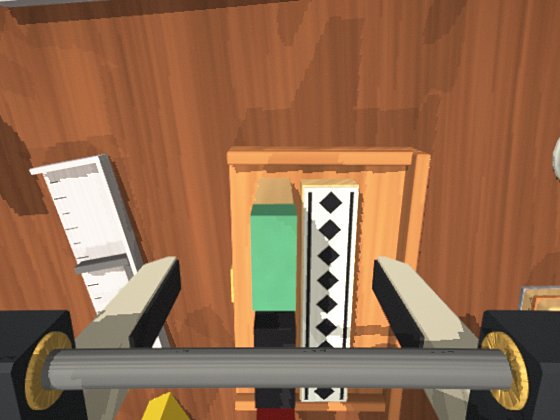

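The wrist view shows the green top at about (251–298, 215–311) between the open fingers, with the border behind it. Quick check of the position before gripping.

```bash
python3 - <<'E'
from fit import *
c=load('w1')
L=[[-.01165,.027,.113],[.01165,.027,.113],[.01165,-.027,.113],[-.01165,-.027,.113]]
p,r=fit([(c,[(250.5,215),(298,215),(296,310.5),(252,310.5)],L)]); print(p,np.degrees(p[2]),r.round(1).tolist()); print(sh(-.041,.065,0))
# border: far-end top corners and sides
p,r=fit([(c,[(303,187),(357,187)],[[-.02,.092,.0413],[.02,.092,.0413]])]);print(p,r.round(1).tolist(),sh(0,0,0))
E
```

```text
[ 0.52689147  0.07105209 -0.09004391] -5.1591361285629445 [[0.8, 0.8], [-0.9, 1.0], [-0.8, -1.0], [0.9, -1.2]]
[np.float64(0.5270595482908589), np.float64(0.07174260013359592), 0]
[ 0.55886284  0.00098421 -0.09067098] [[-2.0, -0.0], [2.0, 0.1]] [np.float64(0.5624), np.float64(0.0035), 0]
```

Emit:
{"name": "arm_command", "arguments": {
  "increments": [
    [0,0,0.06,0,0,0],
    [0,0,0.13,0,0,0],
    [0,0,0.2,0,0,0],
    [0,0,0.27,0,0,0],
    [0,0,0.27,0,0,0]
  ]
}}

```text
t: 3.28
tool_pos: [0.5276, 0.0709, 0.2621]
orientation: [-2.319, -2.117, 0.003]
force: [-0.3, -0.1, -0.1]
opening: 0.0932
gripper_force: 0.0
```

Emit:
{"name": "arm_command", "arguments": {
  "increments": [
    [0,0,0,0,0,0],
    [0,0,0,0,0,0],
    [0,0,0,0,0,0],
    [0,0,0,0,0,0],
    [0,0,0,0,0,0]
  ],
  "fingers": 1
}}

```text
t: 3.9
tool_pos: [0.5283, 0.0711, 0.2636]
orientation: [2.319, 2.119, 0.0]
force: [-0.1, 0.5, -0.5]
opening: 0.0479
gripper_force: 0.0
```

Emit:
{"name": "arm_command", "arguments": {
  "increments": [
    [0,0,0,0,0,0],
    [0,0,0,0,0,0],
    [0,0,0,0,0,0],
    [0,0,0,0,0,0],
    [0,0,0,0,0,0]
  ]
}}

```text
t: 4.53
tool_pos: [0.5282, 0.0711, 0.2634]
orientation: [-2.319, -2.119, 0.0]
force: [-0.9, -0.6, -0.8]
opening: 0.0235
gripper_force: 25.0
```

```bash
python3 - <<'E'
from h import *
s=read_state(); print(s['tool_pos'],s['opening'],s['gripper_force'],s['force'],todo(sh(-.041,.065,.09),85.13))
E
```

```text
[0.52821339 0.07111402 0.26344215] 0.02352973653620044 24.99983936548233 [-0.89508413 -0.5516233  -0.8100094 ] [ 0.0026 -0.006   0.0322 -0.0001  0.     -0.0017]
```

Gripped green at 23.5 mm. Lifting and carrying to the empty galley.

Emit:
{"name": "arm_command", "arguments": {
  "increments": [
    [0,0,-0.1,0,0,0],
    [0,0,-0.3,0,0,0],
    [0.15,0,-0.3,0,0,0],
    [0.4,0,-0.3,0,0,0],
    [0.665,0,-0.3,0,0,0]
  ]
}}

```text
t: 5.15
tool_pos: [0.5404, 0.2045, 0.3238]
orientation: [2.321, 2.117, 0.001]
force: [1.0, 0.1, -0.4]
opening: 0.0233
gripper_force: 25.0
```

Emit:
{"name": "arm_command", "arguments": {
  "increments": [
    [0.25,0,0,0,0,0],
    [0.5,0,0,0,0,0],
    [0.75,0,0,0,0,0],
    [0.92,0,0,0,0,0],
    [1,0,0,0,0,0]
  ]
}}

```text
t: 5.78
tool_pos: [0.5579, 0.4044, 0.323]
orientation: [-2.318, -2.121, 0.001]
force: [0.1, -0.1, -1.4]
opening: 0.0228
gripper_force: 25.0
```

Emit:
{"name": "arm_command", "arguments": {
  "increments": [
    [0,0,0,0,0,0],
    [0,0,0.15,0,0,0],
    [0,0,0.28,0,0,0],
    [0,0,0.345,0,0,0],
    [0,0,0.355,0,0,0]
  ]
}}

```text
t: 6.4
tool_pos: [0.5583, 0.4016, 0.2517]
orientation: [-2.32, -2.118, 0.003]
force: [-0.8, -0.1, -0.6]
opening: 0.0228
gripper_force: 25.0
```

```bash
python3 - <<'E'
from h import *
s=read_state(); print(s['tool_pos'],s['opening'],s['gripper_force'],s['force'],s['orientation'], sh(-.041,.065+.333,.24))
c=snap('wrist','w2')
c=snap('top','t2')
E
```

```text
[0.55830573 0.40160457 0.25173314] 0.022803416353207897 24.999842047691345 [-0.84208436 -0.11229406 -0.6267456 ] [-2.32045388 -2.11757397  0.00283312] [np.float64(0.5552972967466031), np.float64(0.40354318717670246), 0.24]
```

View pics/t2.png

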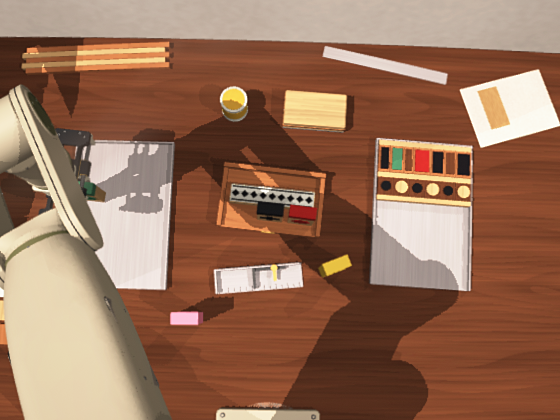

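The top view shows green held at (90,190) over the empty galley, with the rest undisturbed. I'll lower the last 3 mm and release.

Emit:
{"name": "arm_command", "arguments": {
  "increments": [
    [0,0,0.005,0,0,0],
    [0,0,0.01,0,0,0],
    [0,0,0.016,0,0,0],
    [0,0,0.016,0,0,0],
    [0,0,0.016,0,0,0]
  ]
}}

```text
t: 7.12
tool_pos: [0.5583, 0.4028, 0.2493]
orientation: [-2.319, -2.119, 0.0]
force: [-0.7, 0.0, -0.4]
opening: 0.0231
gripper_force: 25.0
```

Emit:
{"name": "arm_command", "arguments": {
  "increments": [
    [0,0,0,0,0,0],
    [0,0,0,0,0,0],
    [0,0,0,0,0,0],
    [0,0,0,0,0,0],
    [0,0,0,0,0,0]
  ],
  "fingers": -0.2
}}

```text
t: 7.75
tool_pos: [0.5583, 0.4027, 0.2493]
orientation: [2.319, 2.119, 0.0]
force: [0.7, -0.3, 0.4]
opening: 0.0555
gripper_force: 0.0
```

Emit:
{"name": "arm_command", "arguments": {
  "increments": [
    [0,0,-0.2,0,0,0],
    [0,0,-0.371,0,0,0],
    [-0.2,0,-0.371,0,0,0],
    [-0.45,0,-0.371,0,0,0],
    [-0.7,0,-0.371,0,0,0]
  ]
}}

```text
t: 8.38
tool_pos: [0.5453, 0.2621, 0.3237]
orientation: [2.319, 2.119, 0.001]
force: [0.6, -0.2, 0.4]
opening: 0.0557
gripper_force: 0.0
```

Emit:
{"name": "arm_command", "arguments": {
  "increments": [
    [-0.25,0,0,0,0,0],
    [-0.5,0,0,0,0,0],
    [-0.75,0,0,0,0,0],
    [-0.95,0,0,0,0,0],
    [-1,0,0,0,0,0]
  ]
}}

```text
t: 9.0
tool_pos: [0.5275, 0.0621, 0.3237]
orientation: [2.322, 2.115, 0.0]
force: [0.2, -0.4, -0.3]
opening: 0.0558
gripper_force: 0.0
```

Emit:
{"name": "arm_command", "arguments": {
  "increments": [
    [-0.2,0,0,0,0,0],
    [-0.295,0,0,0,0,0],
    [-0.295,0,0.1,0,0,0],
    [-0.295,0,0.22,0,0,0],
    [-0.295,0,0.3,0,0,0]
  ]
}}

```text
t: 9.62
tool_pos: [0.5222, 0.006, 0.2624]
orientation: [-2.318, -2.119, 0.001]
force: [-0.2, 0.3, -0.0]
opening: 0.0561
gripper_force: 0.0
```

```bash
python3 - <<'E'
from h import *
c=snap('top','t3');c=snap('wrist','w3');s=read_state(); print(s['tool_pos'],todo(sh(-.041,-.001,.0966),85.13),np.array(sh(-.041,-.001,.2634)))
E
```

```text
[0.52150202 0.00598192 0.26139223] [-0.     -0.0002 -0.011  -0.0012 -0.0001 -0.0015] [0.52146288 0.00598032 0.2634    ]
```

View pics/w3.png

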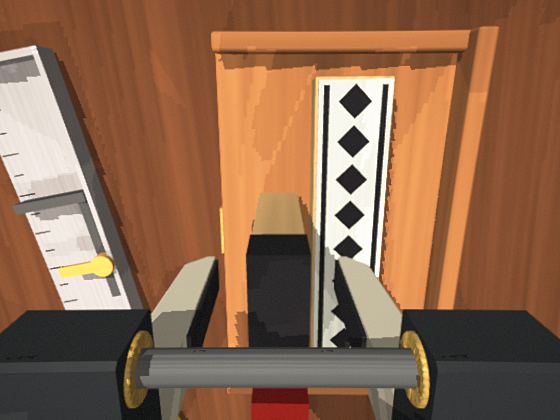

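The wrist view shows the fingers straddling the black top (248–310, 235–345), aligned. Gripping and carrying.

Emit:
{"name": "arm_command", "arguments": {
  "increments": [
    [0,0,0,0,0,0],
    [0,0,0,0,0,0],
    [0,0,0,0,0,0],
    [0,0,0,0,0,0],
    [0,0,0,0,0,0]
  ],
  "fingers": 1
}}

```text
t: 10.35
tool_pos: [0.5225, 0.0054, 0.264]
orientation: [2.319, 2.118, 0.001]
force: [-0.1, 0.5, 3.6]
opening: 0.0232
gripper_force: 25.0
```

Emit:
{"name": "arm_command", "arguments": {
  "increments": [
    [0,0,0,0,0,0],
    [0,0,-0.1,0,0,0],
    [0,0,-0.3,0,0,0],
    [0.15,0,-0.3,0,0,0],
    [0.365,0,-0.3,0,0,0]
  ]
}}

```text
t: 10.98
tool_pos: [0.5291, 0.0781, 0.324]
orientation: [2.321, 2.116, 0.001]
force: [0.1, 0.4, -0.6]
opening: 0.0232
gripper_force: 25.0
```

Emit:
{"name": "arm_command", "arguments": {
  "increments": [
    [0.25,0,0,0,0,0],
    [0.5,0,0,0,0,0],
    [0.75,0,0,0,0,0],
    [0.95,0,0,0,0,0],
    [1,0,0,0,0,0]
  ]
}}

```text
t: 11.6
tool_pos: [0.5464, 0.2794, 0.3228]
orientation: [-2.316, -2.122, 0.001]
force: [0.1, -0.6, -1.4]
opening: 0.0233
gripper_force: 25.0
```

Emit:
{"name": "arm_command", "arguments": {
  "increments": [
    [0.2,0,0,0,0,0],
    [0.3,0,0,0,0,0],
    [0.3,0,0.12,0,0,0],
    [0.3,0,0.28,0,0,0],
    [0.3,0,0.345,0,0,0]
  ]
}}

```text
t: 12.22
tool_pos: [0.5517, 0.3359, 0.2519]
orientation: [-2.319, -2.118, 0.007]
force: [-0.3, 0.5, -0.7]
opening: 0.0236
gripper_force: 25.0
```

Emit:
{"name": "arm_command", "arguments": {
  "increments": [
    [0,0,0.01,0,0,0],
    [0,0,0.02,0,0,0],
    [0,0,0.026,0,0,0],
    [0,0,0.026,0,0,0],
    [0,0,0.026,0,0,0]
  ]
}}

```text
t: 12.85
tool_pos: [0.5525, 0.3371, 0.2498]
orientation: [2.319, 2.119, 0.001]
force: [1.2, -0.5, -0.5]
opening: 0.0238
gripper_force: 25.0
```

Emit:
{"name": "arm_command", "arguments": {
  "increments": [
    [0,0,0,0,0,0],
    [0,0,0,0,0,0],
    [0,0,0,0,0,0],
    [0,0,0,0,0,0],
    [0,0,0,0,0,0]
  ],
  "fingers": -0.2
}}

```text
t: 13.48
tool_pos: [0.5524, 0.337, 0.2493]
orientation: [-2.32, -2.119, -0.0]
force: [-0.7, -0.3, -0.2]
opening: 0.0556
gripper_force: 0.0
```

Emit:
{"name": "arm_command", "arguments": {
  "increments": [
    [0,0,-0.2,0,0,0],
    [0,0,-0.371,0,0,0],
    [-0.2,0,-0.371,0,0,0],
    [-0.45,0,-0.371,0,0,0],
    [-0.7,0,-0.371,0,0,0]
  ]
}}

```text
t: 14.1
tool_pos: [0.5394, 0.1964, 0.3237]
orientation: [2.318, 2.119, 0.001]
force: [0.3, 0.2, 0.7]
opening: 0.0556
gripper_force: 0.0
```

Emit:
{"name": "arm_command", "arguments": {
  "increments": [
    [-0.25,0,0,0,0,0],
    [-0.5,0,0,0,0,0],
    [-0.75,0,0,0,0,0],
    [-0.95,0,0,0,0,0],
    [-1,0,0,0,0,0]
  ]
}}

```text
t: 14.72
tool_pos: [0.5215, -0.0036, 0.3237]
orientation: [2.322, 2.115, 0.0]
force: [1.2, 1.7, 0.5]
opening: 0.0561
gripper_force: 0.0
```

Emit:
{"name": "arm_command", "arguments": {
  "increments": [
    [-0.2,0,0,0,0,0],
    [-0.295,0,0,0,0,0],
    [-0.295,0,0.1,0,0,0],
    [-0.295,0,0.22,0,0,0],
    [-0.295,0,0.3,0,0,0]
  ]
}}

```text
t: 15.35
tool_pos: [0.5162, -0.0596, 0.2623]
orientation: [-2.318, -2.118, 0.001]
force: [0.1, -0.6, 0.5]
opening: 0.0558
gripper_force: 0.0
```

```bash
python3 - <<'E'
from h import *
c=snap('scene','s4');c=snap('wrist','w4');s=read_state(); print(s['tool_pos'],todo(sh(-.041,-.067,.0966),85.13))
cv2.imwrite('pics/m4.png',cv2.resize(np.hstack([load('s4')['image'],load('w4')['image']])[:,:,::-1],(800,300),interpolation=cv2.INTER_AREA))
E
```

```text
[ 0.51559661 -0.05962539  0.26141405] [-0.0007  0.0014 -0.0109 -0.0012 -0.0002 -0.0016]
```

View pics/m4.png

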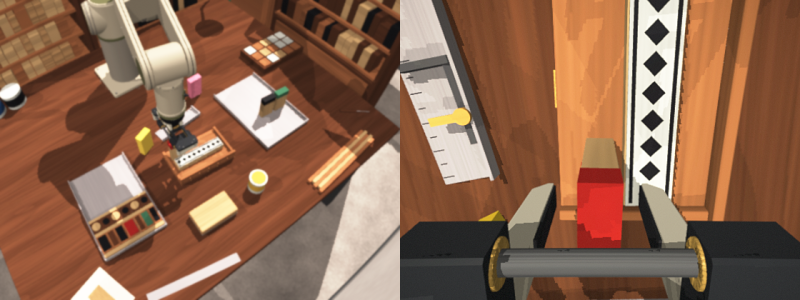

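Green and black stand in the empty galley (265–285, 95), and the fingers straddle red in the wrist view. Same carry again.

Emit:
{"name": "arm_command", "arguments": {
  "increments": [
    [0,0,0,0,0,0],
    [0,0,0,0,0,0],
    [0,0,0,0,0,0],
    [0,0,0,0,0,0],
    [0,0,0,0,0,0]
  ],
  "fingers": 1
}}

```text
t: 16.08
tool_pos: [0.5166, -0.0604, 0.2641]
orientation: [2.319, 2.118, 0.001]
force: [-0.7, 0.6, 3.3]
opening: 0.0234
gripper_force: 25.0
```

Emit:
{"name": "arm_command", "arguments": {
  "increments": [
    [0,0,0,0,0,0],
    [0,0,-0.1,0,0,0],
    [0,0,-0.3,0,0,0],
    [0.15,0,-0.3,0,0,0],
    [0.365,0,-0.3,0,0,0]
  ]
}}

```text
t: 16.7
tool_pos: [0.523, 0.0123, 0.3239]
orientation: [2.321, 2.116, 0.0]
force: [0.8, 0.3, -0.3]
opening: 0.0232
gripper_force: 25.0
```

Emit:
{"name": "arm_command", "arguments": {
  "increments": [
    [0.25,0,0,0,0,0],
    [0.5,0,0,0,0,0],
    [0.75,0,0,0,0,0],
    [0.95,0,0,0,0,0],
    [1,0,0,0,0,0]
  ]
}}

```text
t: 17.32
tool_pos: [0.5405, 0.2136, 0.3229]
orientation: [-2.316, -2.122, 0.001]
force: [-0.1, -1.7, -0.9]
opening: 0.0232
gripper_force: 25.0
```

Emit:
{"name": "arm_command", "arguments": {
  "increments": [
    [0.2,0,0,0,0,0],
    [0.3,0,0,0,0,0],
    [0.3,0,0.12,0,0,0],
    [0.3,0,0.28,0,0,0],
    [0.3,0,0.345,0,0,0]
  ]
}}

```text
t: 17.95
tool_pos: [0.5456, 0.2702, 0.252]
orientation: [-2.319, -2.118, 0.006]
force: [-0.1, -0.0, -1.5]
opening: 0.0232
gripper_force: 25.0
```

Emit:
{"name": "arm_command", "arguments": {
  "increments": [
    [0,0,0.01,0,0,0],
    [0,0,0.02,0,0,0],
    [0,0,0.026,0,0,0],
    [0,0,0.026,0,0,0],
    [0,0,0.026,0,0,0]
  ]
}}

```text
t: 18.58
tool_pos: [0.5465, 0.2714, 0.2498]
orientation: [2.319, 2.119, 0.001]
force: [0.7, 0.1, -0.3]
opening: 0.0227
gripper_force: 25.0
```

Emit:
{"name": "arm_command", "arguments": {
  "increments": [
    [0,0,0,0,0,0],
    [0,0,0,0,0,0],
    [0,0,0,0,0,0],
    [0,0,0,0,0,0],
    [0,0,0,0,0,0]
  ],
  "fingers": -0.25
}}

```text
t: 19.2
tool_pos: [0.5464, 0.2713, 0.2493]
orientation: [-2.319, -2.119, -0.0]
force: [0.1, -0.1, -0.8]
opening: 0.0577
gripper_force: 0.0
```

Emit:
{"name": "arm_command", "arguments": {
  "increments": [
    [0,0,-0.2,0,0,0],
    [0,0,-0.371,0,0,0],
    [-0.1,0,-0.371,0,0,0],
    [-0.25,0,-0.371,0,0,0],
    [-0.435,0,-0.371,0,0,0]
  ]
}}

```text
t: 19.82
tool_pos: [0.5379, 0.1835, 0.3223]
orientation: [-2.318, -2.119, 0.002]
force: [-0.2, -0.8, 1.0]
opening: 0.0582
gripper_force: 0.0
```

Emit:
{"name": "arm_command", "arguments": {
  "increments": [
    [-0.25,0.1,0,0,0,0],
    [-0.5,0.2,0,0,0,0],
    [-0.75,0.2,0.1,0,0,0],
    [-0.9,0.2,0.2,0,0,0],
    [-0.9,0.2,0.2,0,0,0]
  ]
}}

```text
t: 20.45
tool_pos: [0.5604, -0.0006, 0.2803]
orientation: [-2.32, -2.112, 0.006]
force: [-0.6, 0.6, 0.4]
opening: 0.0582
gripper_force: 0.0
```

```bash
python3 - <<'E'
from h import *
c=snap('wrist','w5');s=snap('scene','s5');snap('top','t5'); print(read_state()['tool_pos'],todo(sh(-.001,-.001,.0415),85.13))
cv2.imwrite('pics/m5.png',cv2.resize(np.hstack([s['image'],c['image']])[:,:,::-1],(800,300),interpolation=cv2.INTER_AREA))
E
```

```text
[0.5620954  0.00212777 0.28360825] [ 1.800e-03 -4.100e-03  3.755e-01 -0.000e+00 -1.000e-04 -1.700e-03]
```

View pics/m5.png

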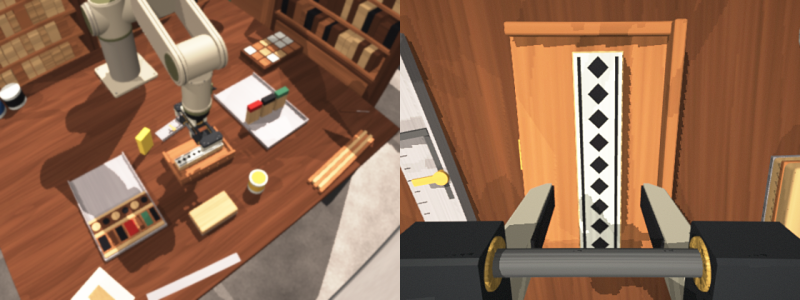

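All three blocks stand in the empty galley (250–285, 90–110), and the border is centred between the fingers in the wrist view. Descending and gripping it.

Emit:
{"name": "arm_command", "arguments": {
  "increments": [
    [0,0,0.1,0,0,0],
    [0,0,0.22,0,0,0],
    [0,0,0.33,0,0,0],
    [0,-0.004,0.37,0,0,0],
    [0,-0.004,0.37,0,0,0]
  ],
  "force": 35
}}

```text
t: 21.22
tool_pos: [0.561, 0.0024, 0.2087]
orientation: [-2.318, -2.119, 0.002]
force: [0.6, -0.3, 0.4]
opening: 0.0578
gripper_force: 0.0
```

Emit:
{"name": "arm_command", "arguments": {
  "increments": [
    [0,0,0,0,0,0],
    [0,0,0,0,0,0],
    [0,0,0,0,0,0],
    [0,0,0,0,0,0],
    [0,0,0,0,0,0]
  ],
  "fingers": 1
}}

```text
t: 21.85
tool_pos: [0.5618, 0.0018, 0.2105]
orientation: [2.319, 2.118, 0.002]
force: [-1.4, 0.5, 6.1]
opening: 0.0398
gripper_force: 35.0
```

```bash
python3 - <<'E'
from fit import *
s=read_state(); print(s['t'],s['tool_pos'],s['opening'],s['gripper_force'],s['force'])
c=load('w5'); L=lambda z:[[-.02,.092,z],[.02,.092,z]]
p,r=fit([(c,[(242,74),(312,75)],L(.0413))]); print(p,r.tolist(), proj(c,[sh(-.021,.091,.0413),sh(.019,.091,.0413)]))
snap('wrist','w6')
E
```

```text
21.85 [0.56177525 0.00180876 0.21051629] 0.039794671759632215 34.98999059200287 [-1.42381691  0.50505295  6.13151646]
[ 5.58123058e-01  3.70064664e-04 -1.07463238e-01] [[-1.7627882698763528, 0.02806927302447093], [1.761185688022465, 0.07507723194376581]] [[241.77486992  69.95240406]
 [315.59959466  69.20127208]]
```

Border gripped (39.8 mm, 35 N). Carrying to the loaded galley.

Emit:
{"name": "arm_command", "arguments": {
  "increments": [
    [0,0,-0.05,0,0,0],
    [0,0,-0.18,0,0,0],
    [0,0,-0.35,0,0,0],
    [-0.12,0,-0.35,0,0,0],
    [-0.32,0,-0.35,0,0,0]
  ]
}}

```text
t: 22.52
tool_pos: [0.5557, -0.0617, 0.2806]
orientation: [2.317, 2.121, 0.002]
force: [0.4, -0.1, -2.3]
opening: 0.0397
gripper_force: 35.0
```

Emit:
{"name": "arm_command", "arguments": {
  "increments": [
    [-0.2,0,0,0,0,0],
    [-0.4,0,0,0,0,0],
    [-0.6,0,0,0,0,0],
    [-0.8,-0.08,0,0,0,-0.005],
    [-1,-0.16,0,0,0,-0.01]
  ]
}}

```text
t: 23.15
tool_pos: [0.5049, -0.2593, 0.2797]
orientation: [-2.285, -2.156, 0.0]
force: [0.4, -0.5, -1.0]
opening: 0.0395
gripper_force: 35.0
```

Emit:
{"name": "arm_command", "arguments": {
  "increments": [
    [-0.2,-0.05,0,0,0,0],
    [-0.33,-0.097,0,0,0,0],
    [-0.37,-0.097,0.1,0,0,0],
    [-0.37,-0.097,0.2,0,0,0],
    [-0.37,-0.097,0.3,0,0,0]
  ]
}}

```text
t: 23.78
tool_pos: [0.4819, -0.3296, 0.2171]
orientation: [-2.283, -2.154, -0.0]
force: [0.2, 1.0, -1.9]
opening: 0.0398
gripper_force: 35.0
```

```bash
python3 - <<'E'
from h import *
c=snap('wrist','w7');s=snap('scene','s7'); print(read_state()['tool_pos'],todo([.482,-.3313,.0285],90-3.13))
cv2.imwrite('pics/m7.png',cv2.resize(np.hstack([s['image'],c['image']])[:,:,::-1],(800,300),interpolation=cv2.INTER_AREA))
E
```

```text
[ 0.48091091 -0.32876064  0.21519011] [-0.0128  0.0067  0.0984 -0.0017 -0.0013 -0.001 ]
```

View pics/m7.png

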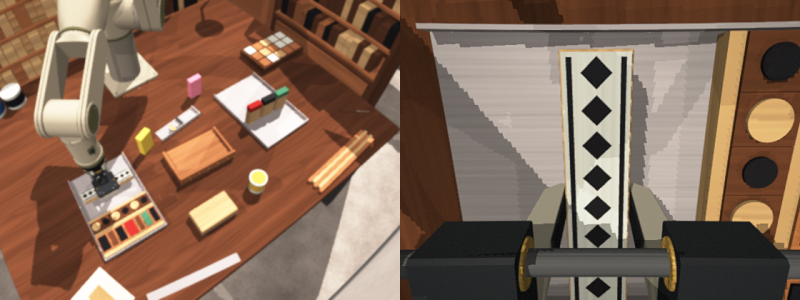

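The border is over the middle of the free floor in both views. Lowering it with a small correction.

Emit:
{"name": "arm_command", "arguments": {
  "increments": [
    [-0.005,0.003,0.03,0,0,0],
    [-0.012,0.006,0.06,0,0,0],
    [-0.012,0.006,0.08,0,0,0],
    [-0.012,0.006,0.09,0,0,0],
    [-0.012,0.006,0.09,0,0,0]
  ]
}}

```text
t: 24.5
tool_pos: [0.4829, -0.3334, 0.2015]
orientation: [-2.286, -2.155, -0.0]
force: [-1.3, 0.0, -2.4]
opening: 0.0396
gripper_force: 35.0
```

```bash
python3 - <<'E'
from fit import *
c=snap('wrist','w8'); s=read_state(); print(s['tool_pos'],s['force'],todo([.482,-.3313,.0285],90-3.13))
cv2.imwrite('pics/w8c.png',cv2.resize(c['image'][0:210,140:560,::-1],None,fx=1.9,fy=1.9))
F=(.482,-.3323,-.0545)
def loc(x,y,z): 
    a,b=np.cos(F[2]),np.sin(F[2]); return [F[0]+a*x-b*y,F[1]+b*x+a*y,z]
print(proj(c,[loc(-.02,.092,.0263),loc(.02,.092,.0263),loc(-.06,.108,.016),loc(.06,.108,.016),loc(.078,.108,.026),loc(.078,.05,.026)]))
E
```

```text
[ 0.4830098  -0.33346657  0.20168219] [ 0.701081   -0.68995231 -1.64773251] [ 0.0105 -0.0057  0.0309  0.      0.     -0.0014]
[[221.12020894  66.12047091]
 [325.49091196  65.6355623 ]
 [120.66024046  23.74416919]
 [425.72221444  22.31342116]
 [485.90900173  16.19684873]
 [461.77606327 172.6821792 ]]
```

View pics/w8c.png

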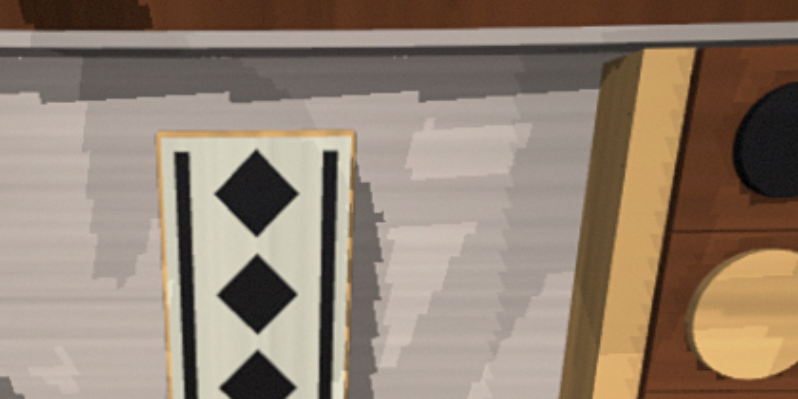

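The border end's corners are at (223,69) and (327,69), within 2 mm of the predicted centred place. Lowering the last 6 mm and releasing.

Emit:
{"name": "arm_command", "arguments": {
  "increments": [
    [0,0,0.01,0,0,0],
    [0,0,0.02,0,0,0],
    [0,0,0.029,0,0,0],
    [0,0,0.029,0,0,0],
    [0,0,0.029,0,0,0]
  ]
}}

```text
t: 25.18
tool_pos: [0.483, -0.3334, 0.1957]
orientation: [-2.286, -2.155, -0.0]
force: [0.4, 0.5, -1.6]
opening: 0.0395
gripper_force: 35.0
```

Emit:
{"name": "arm_command", "arguments": {
  "increments": [
    [0,0,0,0,0,0],
    [0,0,0,0,0,0],
    [0,0,0,0,0,0],
    [0,0,0,0,0,0],
    [0,0,0,0,0,0]
  ],
  "fingers": -0.25,
  "force": 25
}}

```text
t: 25.8
tool_pos: [0.483, -0.3334, 0.1958]
orientation: [-2.286, -2.155, -0.0]
force: [-0.6, 0.5, -0.2]
opening: 0.0583
gripper_force: 0.0
```

Emit:
{"name": "arm_command", "arguments": {
  "increments": [
    [0,0,-0.05,0,0,0],
    [0,0,-0.2,0,0,0],
    [0,0,-0.4,0,0,0],
    [0,0,-0.6,0,0,0],
    [0,0,-0.68,0,0,0]
  ]
}}

```text
t: 26.42
tool_pos: [0.4836, -0.3339, 0.3355]
orientation: [2.282, 2.151, 0.001]
force: [-0.1, -0.4, -0.6]
opening: 0.0582
gripper_force: 0.0
```

```bash
python3 - <<'E'
from h import *
c=snap('wrist','w9');snap('top','t9'); print(read_state()['tool_pos'],todo([.5465,.2713,.2493-.167+.0742],85.13))
F=(.482,-.3323,-.0545)
def loc(x,y,z): 
    a,b=np.cos(F[2]),np.sin(F[2]); return [F[0]+a*x-b*y,F[1]+b*x+a*y,z]
im=c['image'][:,:,::-1].copy()
for p in proj(c,[loc(i*.02,j*.092,.0263) for i in(-1,1) for j in(-1,-.3,0,.3,1)]): cv2.circle(im,tuple(int(v) for v in p),3,(0,0,255),1)
cv2.imwrite('pics/w9m.png',im)
E
```

```text
[ 0.48354066 -0.33381029  0.33412715] [3.039e+00 1.360e-01 4.620e-02 1.100e-03 8.000e-04 8.300e-03]
```

View pics/w9m.png

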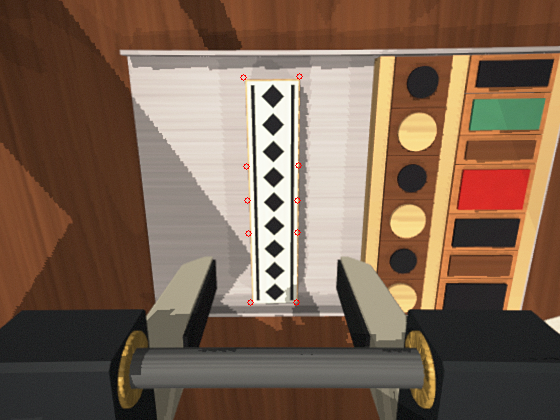

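The border lies within about 1–2 mm of the projected target corners (red circles), squared with the type. Now back to red in the empty galley.

Emit:
{"name": "arm_command", "arguments": {
  "increments": [
    [0.2,0,0,0,0,0],
    [0.44,0,0,0,0,0],
    [0.68,0,0,0,0,0],
    [0.9,0,0,0,0,0],
    [1,0,0,0,0,0]
  ]
}}

```text
t: 27.15
tool_pos: [0.4942, -0.1317, 0.3296]
orientation: [-2.282, -2.155, 0.002]
force: [-0.7, -0.2, -0.8]
opening: 0.0581
gripper_force: 0.0
```

Emit:
{"name": "arm_command", "arguments": {
  "increments": [
    [0.2,0,0,0,0,0],
    [0.44,0.04,0,0,0,0],
    [0.68,0.08,0,0,0,0],
    [0.9,0.12,0,0,0,0],
    [1,0.136,0,0,0,0]
  ]
}}

```text
t: 27.78
tool_pos: [0.5338, 0.0658, 0.3304]
orientation: [-2.283, -2.156, 0.002]
force: [-0.0, 0.5, 0.6]
opening: 0.0582
gripper_force: 0.0
```

Emit:
{"name": "arm_command", "arguments": {
  "increments": [
    [0.25,0,0,0,0,0.005],
    [0.5,0,0,0,0,0.01],
    [0.75,0,0,0,0,0.01],
    [0.95,0,0,0,0,0.01],
    [1.04,0,0,0,0,0.01]
  ]
}}

```text
arm_command: Invalid argument: increments='[[0.25,0,0,0,0,0.005],[0.5,0,0,0,0,0.01],[0.75,0,0,0,0,0.01],[0.95,0,0,0,0,0.01],[1.04,0,0,0,0,0.01]]' does not match type={"type": "array", "items": {"type": "array", "items": {"type": "number", "minimum": -1, "maximum": 1}}}
```

```bash
python3 - <<'E'
from h import *
print(read_state()['t'],read_state()['tool_pos'],todo([.5465,.2713,.2493-.167],85.13)); snap('wrist','w10')
E
```

```text
27.775 [0.53379887 0.06576639 0.33043275] [ 1.0297e+00  5.2000e-03  4.0540e-01 -5.0000e-04  1.0000e-04  8.8000e-03]
```

Emit:
{"name": "arm_command", "arguments": {
  "increments": [
    [0.2,0,0,0,0,0.005],
    [0.44,0,0,0,0,0.009],
    [0.68,0,0,0,0,0.009],
    [0.9,0,0,0,0,0.009],
    [1,0,0,0,0,0.009]
  ]
}}

```text
t: 28.45
tool_pos: [0.5456, 0.2647, 0.3309]
orientation: [-2.315, -2.123, 0.002]
force: [-0.3, -0.6, -0.5]
opening: 0.0582
gripper_force: 0.0
```

Emit:
{"name": "arm_command", "arguments": {
  "increments": [
    [0.03,0,0.02,0,0,0],
    [0.03,0,0.04,0,0,0],
    [0.03,0,0.04,0,0,0],
    [0.03,0,0.04,0,0,0],
    [0.03,0,0.04,0,0,0]
  ]
}}

```text
t: 29.08
tool_pos: [0.5462, 0.2694, 0.324]
orientation: [2.317, 2.122, 0.001]
force: [0.3, 0.1, 0.8]
opening: 0.058
gripper_force: 0.0
```

```bash
python3 - <<'E'
from h import *
print(read_state()['t'],read_state()['tool_pos'],todo([.5465,.2713,.2493-.167],85.13)); snap('wrist','w11')
E
```

```text
29.075 [0.54618542 0.26941723 0.32404667] [ 9.500e-03  6.000e-04  3.737e-01  1.000e-04 -0.000e+00 -9.000e-04]
```

View pics/w11.png

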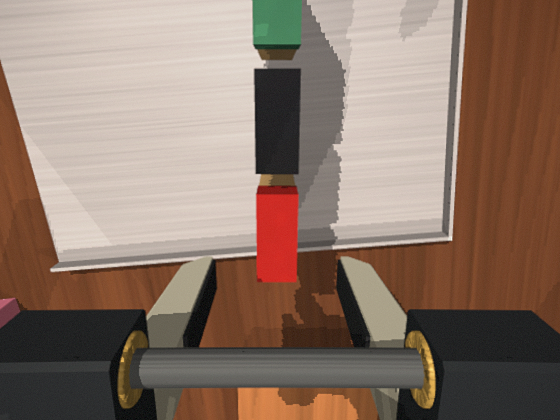

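The wrist view shows red (277,235), black (277,120) and green (277,25) standing in line. Descending on red and gripping.

Emit:
{"name": "arm_command", "arguments": {
  "increments": [
    [0.009,0,0.1,0,0,0],
    [0.009,0,0.22,0,0,0],
    [0.009,0,0.33,0,0,0],
    [0.009,0,0.373,0,0,0],
    [0.009,0,0.373,0,0,0]
  ]
}}

```text
t: 29.75
tool_pos: [0.5457, 0.2716, 0.2479]
orientation: [-2.316, -2.122, 0.003]
force: [0.9, 1.1, 0.8]
opening: 0.0581
gripper_force: 0.0
```

Emit:
{"name": "arm_command", "arguments": {
  "increments": [
    [0,0,0,0,0,0],
    [0,0,0,0,0,0],
    [0,0,0,0,0,0],
    [0,0,0,0,0,0],
    [0,0,0,0,0,0]
  ],
  "fingers": 1
}}

```text
t: 30.38
tool_pos: [0.5463, 0.2718, 0.2495]
orientation: [2.316, 2.122, 0.001]
force: [-0.3, -0.7, 2.0]
opening: 0.0232
gripper_force: 25.0
```

Emit:
{"name": "arm_command", "arguments": {
  "increments": [
    [0,0,0,0,0,0],
    [0,0,0,0,0,0],
    [0,0,-0.05,0,0,0],
    [0,0,-0.2,0,0,0],
    [0,0,-0.375,0,0,0]
  ]
}}

```text
t: 31.0
tool_pos: [0.5457, 0.2715, 0.3243]
orientation: [-2.316, -2.122, 0.003]
force: [0.5, 0.8, 0.1]
opening: 0.0234
gripper_force: 25.0
```

Emit:
{"name": "arm_command", "arguments": {
  "increments": [
    [-0.15,0,0,0,0,0],
    [-0.3,0,0,0,0,0],
    [-0.5,0,0,0,0,0],
    [-0.7,0,0,0,0,0],
    [-0.9,0,0,0,0,0]
  ]
}}

```text
t: 31.62
tool_pos: [0.5301, 0.0913, 0.3245]
orientation: [2.316, 2.123, 0.0]
force: [1.4, -0.7, -0.6]
opening: 0.0233
gripper_force: 25.0
```

Emit:
{"name": "arm_command", "arguments": {
  "increments": [
    [-0.2,0,0,0,0,0],
    [-0.4,0,0,0,0,0],
    [-0.6,0,0,0,0,0],
    [-0.74,0,0,0,0,0],
    [-0.765,0,0,0,0,0]
  ]
}}

```text
t: 32.25
tool_pos: [0.5169, -0.0615, 0.3244]
orientation: [2.319, 2.12, -0.0]
force: [-0.1, -0.3, -0.3]
opening: 0.0231
gripper_force: 25.0
```

Emit:
{"name": "arm_command", "arguments": {
  "increments": [
    [0,0,0.05,0,0,0],
    [0,0,0.15,0,0,0],
    [0,0,0.23,0,0,0],
    [0,0,0.27,0,0,0],
    [0,0,0.27,0,0,0]
  ]
}}

```text
t: 32.88
tool_pos: [0.5169, -0.0595, 0.2693]
orientation: [-2.315, -2.122, 0.001]
force: [0.4, 0.4, -0.9]
opening: 0.0233
gripper_force: 25.0
```

```bash
python3 - <<'E'
from h import *
s=read_state();print(s['t'],s['opening'],s['force'],s['tool_pos'],todo([.5166,-.0604,.2641-.167],85.13)); snap('wrist','w12')
E
```

```text
32.875 0.023315446298585472 [ 0.35585227  0.36694405 -0.88335768] [ 0.51689895 -0.05953193  0.26930125] [-0.0045 -0.0011  0.026  -0.0005 -0.0001 -0.0005]
```

Emit:
{"name": "arm_command", "arguments": {
  "increments": [
    [-0.004,0,0.008,0,0,0],
    [-0.004,0,0.016,0,0,0],
    [-0.004,0,0.026,0,0,0],
    [-0.004,0,0.026,0,0,0],
    [-0.004,0,0.026,0,0,0]
  ]
}}

```text
t: 33.55
tool_pos: [0.5171, -0.0608, 0.2649]
orientation: [2.316, 2.122, 0.0]
force: [0.2, 0.5, -0.2]
opening: 0.0232
gripper_force: 25.0
```

Emit:
{"name": "arm_command", "arguments": {
  "increments": [
    [0,0,0,0,0,0],
    [0,0,0,0,0,0],
    [0,0,0,0,0,0],
    [0,0,0,0,0,0],
    [0,0,0,0,0,0]
  ],
  "fingers": -0.25
}}

```text
t: 34.17
tool_pos: [0.5171, -0.0608, 0.2649]
orientation: [2.316, 2.122, 0.0]
force: [-0.1, 0.1, 1.0]
opening: 0.0577
gripper_force: 0.0
```

Emit:
{"name": "arm_command", "arguments": {
  "increments": [
    [0,0,-0.15,0,0,0],
    [0,0,-0.3,0,0,0],
    [0.2,0,-0.3,0,0,0],
    [0.45,0,-0.3,0,0,0],
    [0.7,0,-0.3,0,0,0]
  ]
}}

```text
t: 34.8
tool_pos: [0.5293, 0.0799, 0.3252]
orientation: [2.317, 2.121, 0.001]
force: [0.9, -0.2, -1.0]
opening: 0.0581
gripper_force: 0.0
```

Emit:
{"name": "arm_command", "arguments": {
  "increments": [
    [0.25,0,0,0,0,0],
    [0.5,0,0,0,0,0],
    [0.75,0,0,0,0,0],
    [0.95,0,0,0,0,0],
    [1,0,0,0,0,0]
  ]
}}

```text
t: 35.42
tool_pos: [0.5464, 0.2802, 0.3247]
orientation: [-2.313, -2.125, -0.0]
force: [-0.5, 0.8, -0.6]
opening: 0.0581
gripper_force: 0.0
```

Emit:
{"name": "arm_command", "arguments": {
  "increments": [
    [0.15,0,0,0,0,0],
    [0.29,0,0,0,0,0],
    [0.29,0,0,0,0,0],
    [0.29,0,0,0,0,0],
    [0.29,0,0,0,0,0]
  ]
}}

```text
t: 36.05
tool_pos: [0.552, 0.3345, 0.3249]
orientation: [2.317, 2.121, -0.001]
force: [-0.1, -0.7, -0.1]
opening: 0.0584
gripper_force: 0.0
```

```bash
python3 - <<'E'
from h import *
s=read_state();print(s['t'],s['opening'],s['force'],s['tool_pos'],todo([.5525,.337,.2493-.167],85.13)); snap('wrist','w13'); snap('top','t13')
E
```

```text
36.05 0.05836163067984745 [-0.09602809 -0.73695427 -0.12244827] [0.55196637 0.33448267 0.3249083 ] [ 1.29e-02  1.60e-03  3.78e-01 -0.00e+00  1.00e-04 -1.10e-03]
```

View pics/t13.png

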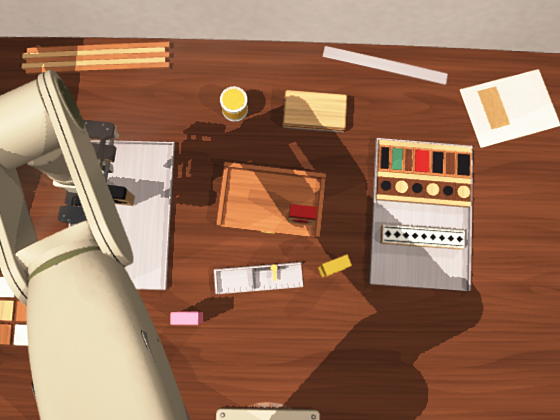

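Red is back at (303,213), as at the start, and the border lies in the loaded galley at (423,237). Black next.

Emit:
{"name": "arm_command", "arguments": {
  "increments": [
    [0.011,0,0.1,0,0,0],
    [0.011,0,0.22,0,0,0],
    [0.011,0,0.33,0,0,0],
    [0.011,0,0.377,0,0,0],
    [0.011,0,0.377,0,0,0]
  ]
}}

```text
t: 36.78
tool_pos: [0.5516, 0.3377, 0.2483]
orientation: [-2.316, -2.122, 0.003]
force: [0.0, 0.3, 0.4]
opening: 0.0582
gripper_force: 0.0
```

Emit:
{"name": "arm_command", "arguments": {
  "increments": [
    [0,0,0,0,0,0],
    [0,0,0,0,0,0],
    [0,0,0,0,0,0],
    [0,0,0,0,0,0],
    [0,0,0,0,0,0]
  ],
  "fingers": 1
}}

```text
t: 37.4
tool_pos: [0.5521, 0.3379, 0.2499]
orientation: [2.316, 2.122, 0.001]
force: [-0.8, 0.1, 1.8]
opening: 0.0231
gripper_force: 25.0
```

Emit:
{"name": "arm_command", "arguments": {
  "increments": [
    [0,0,0,0,0,0],
    [0,0,0,0,0,0],
    [0,0,-0.05,0,0,0],
    [0,0,-0.2,0,0,0],
    [0,0,-0.375,0,0,0]
  ]
}}

```text
t: 38.02
tool_pos: [0.5515, 0.3377, 0.3246]
orientation: [-2.316, -2.122, 0.003]
force: [0.6, 0.4, -0.5]
opening: 0.0228
gripper_force: 25.0
```

Emit:
{"name": "arm_command", "arguments": {
  "increments": [
    [-0.15,0,0,0,0,0],
    [-0.3,0,0,0,0,0],
    [-0.5,0,0,0,0,0],
    [-0.7,0,0,0,0,0],
    [-0.9,0,0,0,0,0]
  ]
}}

```text
t: 38.65
tool_pos: [0.5359, 0.1574, 0.3249]
orientation: [2.316, 2.123, 0.0]
force: [-0.5, -0.4, -0.5]
opening: 0.0231
gripper_force: 25.0
```

Emit:
{"name": "arm_command", "arguments": {
  "increments": [
    [-0.2,0,0,0,0,0],
    [-0.4,0,0,0,0,0],
    [-0.6,0,0,0,0,0],
    [-0.74,0,0,0,0,0],
    [-0.765,0,0,0,0,0]
  ]
}}

```text
t: 39.28
tool_pos: [0.5228, 0.0047, 0.3249]
orientation: [2.318, 2.12, 0.0]
force: [0.2, 0.9, -0.4]
opening: 0.0232
gripper_force: 25.0
```

Emit:
{"name": "arm_command", "arguments": {
  "increments": [
    [0,0,0.05,0,0,0],
    [0,0,0.15,0,0,0],
    [0,0,0.23,0,0,0],
    [0,0,0.27,0,0,0],
    [0,0,0.27,0,0,0]
  ]
}}

```text
t: 39.9
tool_pos: [0.5227, 0.0066, 0.2697]
orientation: [-2.315, -2.122, 0.002]
force: [0.4, -0.4, -1.5]
opening: 0.0232
gripper_force: 25.0
```

```bash
python3 - <<'E'
from h import *
s=read_state();print(s['t'],s['opening'],s['force'],s['tool_pos'],todo([.5225,.0054,.2641-.167],85.13)); snap('wrist','w14')
E
```

```text
39.9 0.023219581659625444 [ 0.43180417 -0.43921287 -1.50716815] [0.522672   0.00657074 0.26968151] [-0.0059 -0.0003  0.0279 -0.0005 -0.     -0.0005]
```

Emit:
{"name": "arm_command", "arguments": {
  "increments": [
    [-0.002,0,0.008,0,0,0],
    [-0.002,0,0.016,0,0,0],
    [-0.002,0,0.027,0,0,0],
    [-0.002,0,0.027,0,0,0],
    [-0.002,0,0.027,0,0,0]
  ]
}}

```text
t: 40.58
tool_pos: [0.5229, 0.0057, 0.2652]
orientation: [-2.316, -2.122, -0.0]
force: [-0.4, -0.2, -1.1]
opening: 0.0227
gripper_force: 25.0
```

Emit:
{"name": "arm_command", "arguments": {
  "increments": [
    [0,0,0,0,0,0],
    [0,0,0,0,0,0],
    [0,0,0,0,0,0],
    [0,0,0,0,0,0],
    [0,0,0,0,0,0]
  ],
  "fingers": -0.25
}}

```text
t: 41.2
tool_pos: [0.5229, 0.0058, 0.2652]
orientation: [2.316, 2.122, 0.0]
force: [-0.1, 0.2, -0.1]
opening: 0.0575
gripper_force: 0.0
```

Emit:
{"name": "arm_command", "arguments": {
  "increments": [
    [0,0,-0.15,0,0,0],
    [0,0,-0.3,0,0,0],
    [0.2,0,-0.3,0,0,0],
    [0.45,0,-0.3,0,0,0],
    [0.7,0,-0.3,0,0,0]
  ]
}}

```text
t: 41.82
tool_pos: [0.5352, 0.1464, 0.3254]
orientation: [2.317, 2.121, 0.001]
force: [-0.4, 0.6, -0.3]
opening: 0.0584
gripper_force: 0.0
```

Emit:
{"name": "arm_command", "arguments": {
  "increments": [
    [0.25,0,0,0,0,0],
    [0.5,0,0,0,0,0],
    [0.75,0,0,0,0,0],
    [0.95,0,0,0,0,0],
    [1,0,0,0,0,0]
  ]
}}

```text
t: 42.45
tool_pos: [0.5521, 0.3468, 0.3248]
orientation: [-2.313, -2.125, 0.0]
force: [0.8, 0.3, -0.5]
opening: 0.0581
gripper_force: 0.0
```

Emit:
{"name": "arm_command", "arguments": {
  "increments": [
    [0.15,0,0,0,0,0],
    [0.29,0,0,0,0,0],
    [0.29,0,0,0,0,0],
    [0.29,0,0,0,0,0],
    [0.29,0,0,0,0,0]
  ]
}}

```text
t: 43.08
tool_pos: [0.5578, 0.401, 0.3251]
orientation: [2.317, 2.121, -0.001]
force: [0.3, -0.8, -1.4]
opening: 0.0581
gripper_force: 0.0
```

```bash
python3 - <<'E'
from h import *
s=read_state();print(s['t'],s['opening'],s['force'],s['tool_pos'],todo([.5583,.4027,.2493-.167],85.13)); snap('wrist','w15'); snap('top','t15')
E
```

```text
43.075 0.0581479207458619 [ 0.26199911 -0.80349205 -1.40126776] [0.5578354  0.40101197 0.32514335] [ 8.800e-03  1.600e-03  3.792e-01 -0.000e+00  1.000e-04 -1.100e-03]
```

Emit:
{"name": "arm_command", "arguments": {
  "increments": [
    [0.008,0,0.1,0,0,0],
    [0.008,0,0.22,0,0,0],
    [0.008,0,0.33,0,0,0],
    [0.008,0,0.378,0,0,0],
    [0.008,0,0.378,0,0,0]
  ]
}}

```text
t: 43.8
tool_pos: [0.5574, 0.4036, 0.2481]
orientation: [-2.316, -2.122, 0.003]
force: [0.5, -0.7, 0.7]
opening: 0.0576
gripper_force: 0.0
```

Emit:
{"name": "arm_command", "arguments": {
  "increments": [
    [0,0,0,0,0,0],
    [0,0,0,0,0,0],
    [0,0,0,0,0,0],
    [0,0,0,0,0,0],
    [0,0,0,0,0,0]
  ],
  "fingers": 1
}}

```text
t: 44.42
tool_pos: [0.5578, 0.4039, 0.2499]
orientation: [2.316, 2.122, 0.001]
force: [0.3, 0.0, 2.4]
opening: 0.0227
gripper_force: 25.0
```

Emit:
{"name": "arm_command", "arguments": {
  "increments": [
    [0,0,0,0,0,0],
    [0,0,0,0,0,0],
    [0,0,-0.05,0,0,0],
    [0,0,-0.2,0,0,0],
    [0,0,-0.375,0,0,0]
  ]
}}

```text
t: 45.05
tool_pos: [0.5573, 0.4036, 0.3244]
orientation: [-2.316, -2.122, 0.004]
force: [0.4, -0.0, -0.6]
opening: 0.0231
gripper_force: 25.0
```

Emit:
{"name": "arm_command", "arguments": {
  "increments": [
    [-0.15,0,0,0,0,0],
    [-0.3,0,0,0,0,0],
    [-0.5,0,0,0,0,0],
    [-0.7,0,0,0,0,0],
    [-0.9,0,0,0,0,0]
  ]
}}

```text
t: 45.68
tool_pos: [0.5417, 0.2233, 0.3248]
orientation: [2.316, 2.123, 0.0]
force: [0.7, 0.6, -1.3]
opening: 0.023
gripper_force: 25.0
```

Emit:
{"name": "arm_command", "arguments": {
  "increments": [
    [-0.2,0,0,0,0,0],
    [-0.4,0,0,0,0,0],
    [-0.6,0,0,0,0,0],
    [-0.74,0,0,0,0,0],
    [-0.765,0,0,0,0,0]
  ]
}}

```text
t: 46.3
tool_pos: [0.5286, 0.0706, 0.3249]
orientation: [2.318, 2.12, -0.0]
force: [-0.7, -0.0, -0.6]
opening: 0.0232
gripper_force: 25.0
```

Emit:
{"name": "arm_command", "arguments": {
  "increments": [
    [0,0,0.05,0,0,0],
    [0,0,0.15,0,0,0],
    [0,0,0.23,0,0,0],
    [0,0,0.27,0,0,0],
    [0,0,0.27,0,0,0]
  ]
}}

```text
t: 46.92
tool_pos: [0.5284, 0.0725, 0.2697]
orientation: [-2.315, -2.122, 0.002]
force: [0.2, -0.1, -1.6]
opening: 0.0233
gripper_force: 25.0
```

```bash
python3 - <<'E'
from h import *
s=read_state();print(s['t'],s['opening'],s['force'],s['tool_pos'],todo([.5282,.0711,.2634-.167],85.13)); snap('wrist','w16')
E
```

```text
46.925 0.023251844968079555 [ 0.19447711 -0.13512717 -1.58863111] [0.52841634 0.07247861 0.26965454] [-0.007  -0.0004  0.0313 -0.0005  0.     -0.0005]
```

Emit:
{"name": "arm_command", "arguments": {
  "increments": [
    [-0.002,0,0.008,0,0,0],
    [-0.002,0,0.016,0,0,0],
    [-0.002,0,0.027,0,0,0],
    [-0.002,0,0.027,0,0,0],
    [-0.002,0,0.027,0,0,0]
  ]
}}

```text
t: 47.6
tool_pos: [0.5287, 0.0717, 0.2652]
orientation: [-2.316, -2.122, -0.0]
force: [-0.4, -0.0, -1.7]
opening: 0.023
gripper_force: 25.0
```

Emit:
{"name": "arm_command", "arguments": {
  "increments": [
    [0,0,0,0,0,0],
    [0,0,0,0,0,0],
    [0,0,0,0,0,0],
    [0,0,0,0,0,0],
    [0,0,0,0,0,0]
  ],
  "fingers": -0.25
}}

```text
t: 48.22
tool_pos: [0.5287, 0.0717, 0.2651]
orientation: [-2.316, -2.123, 0.0]
force: [0.3, -0.9, 0.0]
opening: 0.0578
gripper_force: 0.0
```

Emit:
{"name": "arm_command", "arguments": {
  "increments": [
    [0,0,-0.15,0,0,0],
    [0,0,-0.4,0,0,0],
    [0,0,-0.6,0,0,0],
    [0.2,0,-0.7,0,0,0],
    [0.4,0,-0.7,0,0,0]
  ]
}}

```text
t: 48.85
tool_pos: [0.5364, 0.1521, 0.4082]
orientation: [2.316, 2.119, 0.007]
force: [0.0, 0.0, -0.1]
opening: 0.0579
gripper_force: 0.0
```

Emit:
{"name": "arm_command", "arguments": {
  "increments": [
    [0.2,0,0,0,0,0],
    [0.4,0,0,0,0,0],
    [0.6,0,0,0,0,0],
    [0.8,0,0,0,0,0],
    [1,0,0,0,0,0]
  ]
}}

```text
t: 49.48
tool_pos: [0.553, 0.352, 0.405]
orientation: [2.316, 2.122, -0.0]
force: [-0.0, 0.4, 0.8]
opening: 0.0579
gripper_force: 0.0
```

```bash
python3 - <<'E'
from h import *
t=snap('top','t17')['image'];t0=load('top0')['image']
a=cv2.resize(t0[150:300,200:480],None,fx=2.8,fy=2,interpolation=cv2.INTER_CUBIC);b=cv2.resize(t[150:300,200:480],None,fx=2.8,fy=2,interpolation=cv2.INTER_CUBIC)
cv2.imwrite('pics/m17.png',np.vstack([a,b])[:,:,::-1])
E
```

```text
(no output)
```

View pics/m17.png

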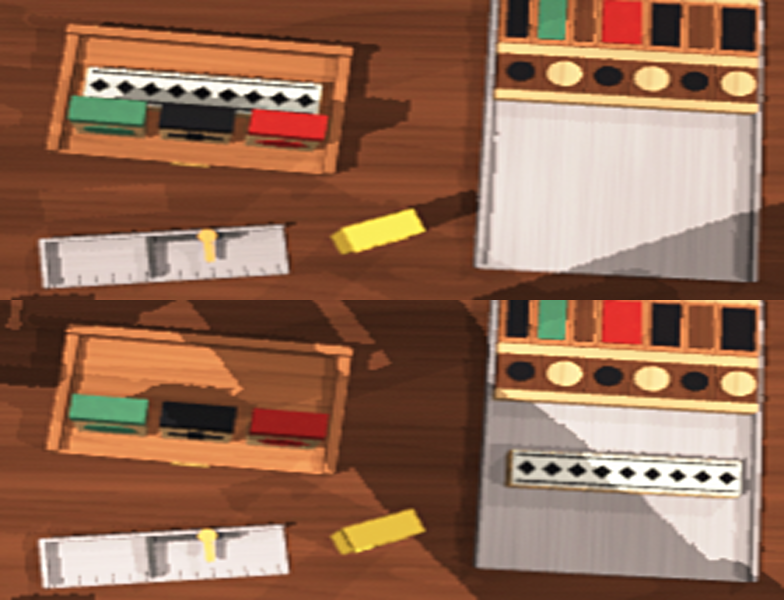

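The before/after crops (offset 300 rows) show the blocks where they stood, within about 1 px, and the border mid-floor at (625,472). I'll hand it in.

```bash
python3 -c "
from plant import *
print(close_job())"
```

```text
the job is handed in; nothing more can be done
None
```

The job is handed in at about 50 s, with no verdict returned: in the last picture the border lies in the middle of the loaded galley's free floor, square with the lines, and all three blocks stand upright within about 1–2 mm of where they began, with the stick in its place.

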